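Fetch the V-block from its slide-lid case

ROBOT

A 6-joint arm with a two-finger parallel gripper is mounted at the origin on the work surface. World frame = base frame: x ahead of the robot, y to its left, z up, the work surface at z = 0. Lengths are in m, angles in rad, forces in N, time in s.
With the tool pointing down it reaches from about 0.35 to 0.85 m from the base axis. Payload 8.1 kg.
Tool frame: the origin (TCP) lies on the centre line of the jaws, within the pads' length; the fingertips stand robot.tips_ahead ahead of it and the grasp point (between the pads) lies 8 mm behind it (robot.tips_ahead is the distance from the TCP to the fingertips, in m); z points along the fingers, y is the direction in which the jaws open and shut (so a half turn about z gives the same grasp; the last joint's range is limited). The gripper opens to 93 mm and grips with 3 to 60 N. Pads are 15 mm wide; open, the fingers measure 128 mm over their backs; the gripper's body (75 mm by 188 mm) begins 65 mm behind the grasp point.
Start: joints at [-1.248, 0.13, 1.488, -0, 1.523, -0.085], TCP at [0.238, -0.551, 0.195] pointing down, gripper open.
Joint ranges: [-2.96, 2.96], [-0.89, 2.26], [0.02, 2.5], [-1.34, 4.48], [0, 2.73], [-2.66, 2.66]. Speed limits (rad/s): [2.39, 2.39, 2.79, 3.14, 3.14, 3.14].

INTERFACE

Orientations are given as a rotation vector (axis times angle).
In Python, from plant import monitor, eyes, job, robot gives the robot as it stands.
- The arm moves only by the tool servo_tool, never from a script. Its argument "plan" is a list that holds one entry, the list of rows, each a list of 7 numbers: the closure, from -1 (fully open) to 1 (shut), so that 0 is half open, then the shift along the world's x, y, z in mm, then the turn, a rotation vector about the world's x, y, z in rad. In form: [[[hand, dx, dy, dz, ax, ay, az], ...]]. A call has 1 to 12 rows; each row shifts and turns the commanded pose from where the row before left it; what a row does not reach is not made up. A row lasts 1/10 s, in which the tool goes at most 50 mm and 8.59 degrees, less where a joint would pass 70% of its speed; a pose out of reach is approached as far as the arm can. A call with a gripper value outside its range is refused whole. The fingers move at their own pace and stop on an object; "force" is the grip in N (left out, the last holds). Time passes only in rows, so rows that do not move let the fingers close. It gives the time, the measured TCP pose, the force and the opening at its end, in the units of the state.
- monitor.read_state(): the state, without advancing time (a new reading comes with each control period).
- eyes.read_camera(name): name is "scene" or "top" or "wrist"; returns the picture (480x640x3 uint8, red, green, blue); there is no depth.
- eyes.camera_info(name): a dict with "mtx" (3x3 intrinsics, pixels), "R" (3x3) and "t" (3): a world point X has camera coordinates R X + t. Camera axes: x right, y down, z forward; pixel columns grow to the right and rows downward; lengths in m; the calibration is good to about 2 mm. A picture is of the moment at which its call begins: read the wrist's pose just before it. camera_info takes no time and is no camera call; for the wrist camera it gives the pose at the moment of the call.
- job.close_job(): hands the job in, once; it reports no verdict.
The state is a dict: "t": time; "q": joint angles; "dq": joint speeds; "joint_torque": joint torques, N m; "tool_pos": TCP position; "orientation": TCP orientation; "force": force on the tool from outside, world axes, zero at the start; "wrist_torque": the same for the moment, N m; "opening": finger opening in m.
Only numpy, scipy, OpenCV 4.12 (cv2) and the standard library are available. Lean on these libraries where they do the work, as an engineer would, in place of code of your own. Each camera call takes 0.05 s, during which the arm holds its last target. There are 200 camera calls.

TASK

Slide the lid of the beech case along its grooves until it comes right off and lay it flat on the bench, bar up. Then lift the steel V-block out of the case and set it down gently, V upward, in the middle of the black granite surface plate. Leave the other tools where they are.

Things in the scene. Friction and masses are not known exactly. Their poses are not given: they have to be found in the camera images.
- case: beech slide-lid case, fixed, 122 (x) x 96 (y) x 77 mm tall; origin on the bench under the middle of the inside (104 x 72 mm). Its -x end is the low front (wall top z 59, brass plate) over which the lid slides out; the +x end is the high back. The lid runs freely (a few N) in side grooves: ledge z 60, lips z 69.5 to 77. It comes off the tracks 112 mm to -x of shut
- lid_bar (a point): centre of the dark finger bar on the pale wooden lid (loose, 70 g): bar 12 (x) x 56 (y) x 20 mm tall, pinched across its 12 mm. x along the slide (-x is the way out), z up. Point 17 mm over the lid's underside, 10 mm over its upper face; lid 112 (x) x 83 (y) x 7 mm, from 36 mm on the -x side to 76 mm on the +x side of the point. Starts shut (point at x -25 mm in the case's frame) or up to 10 mm open
- vblock_center (a point): centre of the steel V-block (loose, about 0.6 kg): 40 (x) x 60 (y) x 35 (z) mm, V groove along y in its top (24 mm wide, 12 deep). Starts under the lid in the middle of the case, on a green plinth 20 mm over the bench (block from z 20 to 55), axes as the case's within a few degrees. Finger wells of about 30 mm on its +x and -x sides reach down to z 8: grip it across its 40 mm
- plate_top (a point): centre of the upper face of the black granite surface plate (fixed; 200 (x) x 300 (y) x 56 mm over the bench): x and y along its sides, z up
- angle_plate: small cast-iron L-shaped angle plate, 55 x 45 x 55 mm, standing on one end of the granite plate; leave alone. Origin: centre of underside
- micrometer: outside micrometer with dark blue U-shaped frame, 140 x 45 x 18 mm, lying on the bench; leave alone. Origin: middle of the frame's mouth, on the bench
- caliper: digital caliper with grey display body, 230 x 70 x 13 mm, lying on the bench; leave alone. Origin: middle of the beam, on the bench
- shaft_bin: open blue stack bin with steel shafts, 150 x 105 x 75 mm; leave alone. Origin: centre of underside
- endmill_tube: orange square plastic end-mill tube with black cap, 90 x 20 x 18 mm, lying; leave alone. Origin: centre of underside
- deburrer: hand deburring tool like a screwdriver with a red handle, lying on the bench; leave alone. Origin: under its middle, its own x axis along it
There are look-alikes about, which are no part of the job. Of the things that look like the part that bears lid_bar, the middle-sized one is meant.

How it is judged:
On the way, in this order (a step that is already met when the one before it is completed fails the run):
1. the lid has been drawn more than 50 mm out along its grooves, still level at groove height (x of lid_bar in the frame of case below -0.075 m and z of lid_bar in the frame of case between 0.071 and 0.085 m and angle between lid_bar's own z axis and vertical below 0.12 rad), for 0.06 s.
2. the lid lies flat on the bench, bar up, at rest (height (world z) of lid_bar between 0.013 and 0.022 m and angle between lid_bar's own z axis and vertical below 0.08 rad and linear speed of lid below 0.02 m/s), for 0.2 s.
At the end, for the whole second after the job is handed in: the V-block rests on the granite plate, V upward (within 0.06 rad), its centre within 40 mm of the plate's centre, and the lid lies flat on the bench with its bar up (within 0.08 rad); both at rest (all of step 2 and horizontal distance between vblock_center and plate_top below 0.04 m and z of vblock_center in the frame of plate_top between 0.014 and 0.021 m and angle between vblock_center's own z axis and vertical below 0.06 rad and linear speed of vblock below 0.02 m/s); the robot touches nothing.
It fails at once if the V-block is dropped or banged on to the plate (faster than 0.35 m/s within 10 mm of its face) (x of vblock_center in the frame of plate_top between -0.12 and 0.12 m and y of vblock_center in the frame of plate_top between -0.17 and 0.17 m and z of vblock_center in the frame of plate_top between 0 and 0.0275 m and linear speed of vblock above 0.35 m/s).
It fails at once if another tool (angle plate, micrometer, caliper, shaft bin, end-mill tube, deburring tool) is moved by more than 20 mm (distance of any of angle_plate, micrometer, caliper, shaft_bin, endmill_tube, deburrer from where it was at the start of the episode above 0.02 m).
It also fails if it takes over 58 s, if anything falls off the work surface, if the arm or the gripper's body presses on something with over 40 N, if the wrist force passes 120 N, or if a joint passes its speed limit or range.

## Working session

There is one attempt and no reset: what is moved stays moved. The work goes in short steps, Python scripts to look and compute and a tool call to move; the robot and the scene stay as the last step left them, time stands still between calls to the robot, and variables do not carry over. Pictures are saved under pics/ and viewed, about 8 in all and at most 12, crops included, and the job is handed in when it is done.

Besides the shell and the picture viewer there is one more tool, called after "Call:" by a JSON object that holds its "fn" and its "kwargs", one argument or row to a line. servo_tool: Moves the arm, as the interface text tells. Its arguments: {"type":"object","properties":{"plan":{"type":"array"},"force":{"type":"number"}},"required":["plan"]}

```bash
mkdir -p pics; ls; cat > h.py <<'E'
import numpy as np, cv2
from plant import monitor, eyes, job, robot
def snap(n,f):
    im=eyes.read_camera(n); cv2.imwrite(f'pics/{f}.png',im[:,:,::-1].copy()); return im
def pix2w(n,uv,z,info=None):
    i=info or eyes.camera_info(n); K,R,t=map(np.array,(i['mtx'],i['R'],i['t']))
    d=R.T@np.linalg.inv(K)@np.array([uv[0],uv[1],1.]); c=-R.T@t
    return c+d*(z-c[2])/d[2]
def w2pix(n,X,info=None):
    i=info or eyes.camera_info(n); K,R,t=map(np.array,(i['mtx'],i['R'],i['t']))
    p=K@(R@np.array(X)+t); return p[:2]/p[2]
E
python3 - <<'E'
from h import *
print(monitor.read_state(), robot.tips_ahead)
snap('top','top0'); snap('scene','scene0')
i=eyes.camera_info('top');print(i)
E
```

```text
pics
{'t': 0.0, 'q': array([-1.24837741e+00,  1.31104215e-01,  1.48927475e+00, -1.02420925e-05,
        1.52299779e+00, -8.53974068e-02]), 'dq': array([-7.78201002e-04, -8.99486611e-04,  6.41965504e-04,  1.66021168e-03,
       -6.42904029e-05, -1.19704806e-03]), 'joint_torque': array([-2.83526235e-03, -5.59847867e+01, -4.91760635e+01,  7.65374489e-02,
        3.55943351e-02, -1.07269350e-04]), 'tool_pos': array([ 0.23778895, -0.55020902,  0.19432399]), 'orientation': array([-3.07477335e+00, -6.35808686e-01,  3.47104528e-04]), 'force': array([-1.13802964,  0.52498949, -0.37303797]), 'wrist_torque': array([-0.01457336, -0.00054594, -0.02240696]), 'opening': 0.09254947803555116} 0.011
{'mtx': array([[433.88024264,   0.        , 317.41295819],
       [  0.        , 433.88024264, 237.62987667],
       [  0.        ,   0.        ,   1.        ]]), 'R': array([[ 0.01164521, -0.99991268, -0.00624625],
       [-0.99836162, -0.01127672, -0.05609732],
       [ 0.05602198,  0.00688928, -0.99840577]]), 't': array([-0.01190702,  0.56511371,  1.47072864])}
```

View pics/top0.png

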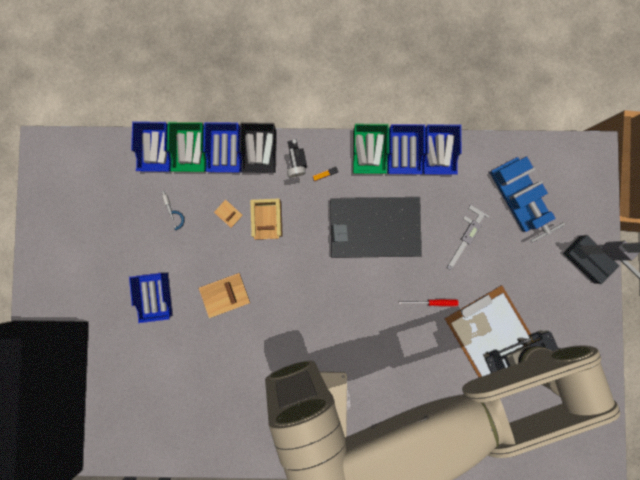

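View pics/scene0.png

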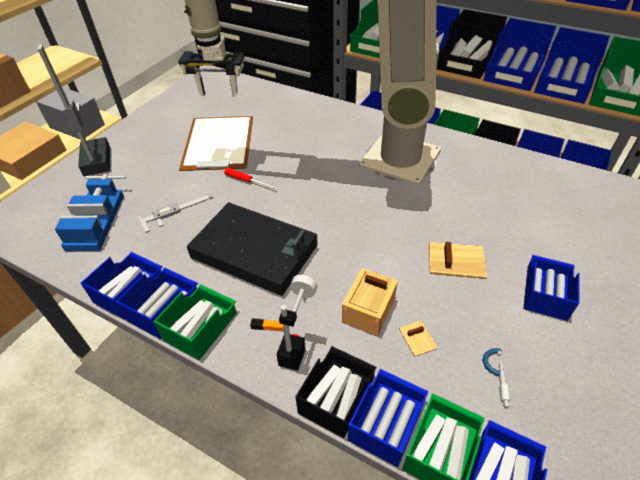

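The shut case is at about (266,219), with its dark bar near row 234 on the robot side. The loose big lid at (224,295) and small one at (229,213) are decoys. The granite plate is centred near (375,227), with the angle plate at its left end at (340,233). I'll enlarge both.

```bash
python3 - <<'E'
from h import *
im=cv2.imread('pics/top0.png')
a=cv2.resize(im[190:250,235:295],None,fx=10,fy=10,interpolation=cv2.INTER_CUBIC)
cv2.imwrite('pics/c1.png',a)
b=cv2.resize(im[185:335,190:440],None,fx=3.2,fy=3.2,interpolation=cv2.INTER_CUBIC);cv2.imwrite('pics/c2.png',b)
E
```

```text
(no output)
```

View pics/c1.png

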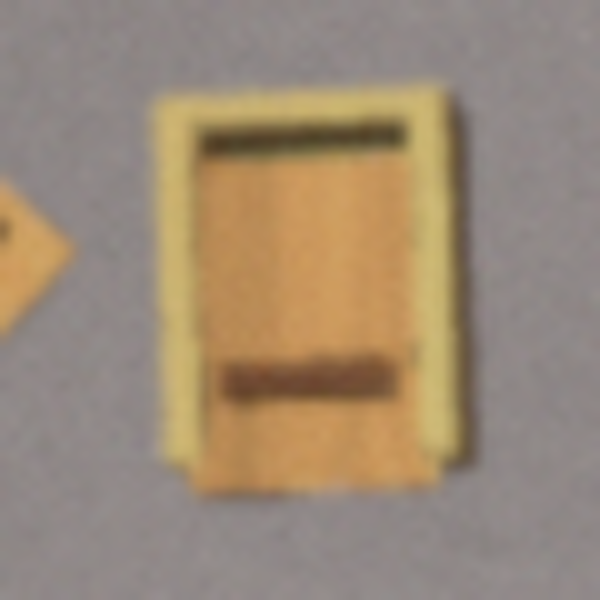

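View pics/c2.png

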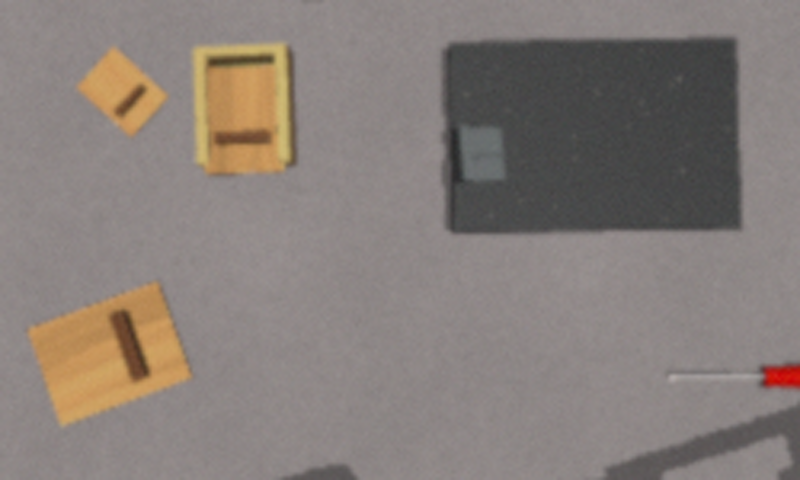

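```bash
python3 - <<'E'
from h import *
f=lambda p:(235+p[0]/10-.45,190+p[1]/10-.45)
g=lambda p:(190+p[0]/3.2-.34,185+p[1]/3.2-.34)
P=np.array([pix2w('top',f(p),.077) for p in [(152,95),(450,88),(462,458),(163,465)]])
print('case',P.round(4),P.mean(0))
print('sides',[np.linalg.norm(P[i]-P[(i+1)%4]).round(4) for i in range(4)])
print('yaw x',[np.arctan2(*(P[a]-P[b])[[1,0]]).round(3) for a,b in[(0,3),(1,2)]],'yaw y',[-np.arctan2(*(P[a]-P[b])[[0,1]]).round(3) for a,b in[(0,1),(3,2)]])
B=np.array([pix2w('top',f(p),.087) for p in [(222,365),(397,358),(398,395),(222,400)]])
print('bar',B.round(4),B.mean(0))
Q=np.array([pix2w('top',g(p),.056) for p in [(447,43),(737,38),(741,229),(450,232)]])
print('plate',Q.round(4),Q.mean(0),[np.linalg.norm(Q[i]-Q[(i+1)%4]).round(4) for i in range(4)])
A=pix2w('top',g((482,153)),.07);print('angle',A)
print('biglid',[pix2w('top',g(p),.007).round(3) for p in [(30,328),(158,283),(191,377),(62,425)]])
print('screwdr',pix2w('top',g((668,377)),.007))
E
```

```text
case [[0.6869 0.2192 0.077 ]
 [0.6903 0.1207 0.077 ]
 [0.5679 0.1148 0.077 ]
 [0.5645 0.2131 0.077 ]] [0.62742697 0.16696746 0.077     ]
sides [np.float64(0.0986), np.float64(0.1225), np.float64(0.0984), np.float64(0.1226)]
yaw x [np.float64(0.05), np.float64(0.049)] yaw y [np.float64(0.034), np.float64(0.035)]
bar [[0.5969 0.1929 0.087 ]
 [0.5998 0.1357 0.087 ]
 [0.5877 0.1351 0.087 ]
 [0.5854 0.1926 0.087 ]] [0.59246577 0.16406772 0.087     ]
plate [[ 0.696  -0.0441  0.056 ]
 [ 0.7046 -0.3473  0.056 ]
 [ 0.505  -0.3511  0.056 ]
 [ 0.4984 -0.0492  0.056 ]] [ 0.60101094 -0.19794179  0.056     ] [np.float64(0.3033), np.float64(0.1996), np.float64(0.3019), np.float64(0.1977)]
angle [ 0.58008304 -0.08112523  0.07      ]
biglid [array([0.391, 0.399, 0.007]), array([0.441, 0.262, 0.007]), array([0.341, 0.225, 0.007]), array([0.288, 0.362, 0.007])]
screwdr [ 0.34713069 -0.28444959  0.007     ]
```

The measured sizes match the ones given: case 98 x 122 mm, bar 57 x 12 mm, plate 303 x 199 mm. The case is at (0.627, 0.167) with yaw about 0.043, and the lid is about 10 mm open. Moving over the bar now.

Call:
{"fn": "servo_tool", "kwargs": {
  "plan": [
    [[0, 15, 30, 2, 0, 0, 0.05], [0, 15, 30, 2, 0, 0, 0.05], [0, 15, 30, 2, 0, 0, 0.05], [0, 15, 30, 2, 0, 0, 0.05], [0, 15, 30, 2, 0, 0, 0.05], [0, 15, 30, 2, 0, 0, 0.05], [0, 15, 30, 2, 0, 0, 0.05], [0, 15, 30, 2, 0, 0, 0.05], [0, 15, 30, 2, 0, 0, 0.05], [0, 15, 30, 2, 0, 0, 0.05], [0, 15, 30, 2, 0, 0, 0.05], [0, 15, 30, 2, 0, 0, 0.05]]
  ],
  "force": 30
}}

```text
t: 1.3
tool_pos: [0.4182, -0.1894, 0.2191]
orientation: [-2.749, -1.519, 0.0]
force: [0.6, -0.1, -0.0]
opening: 0.0464
```

Call:
{"fn": "servo_tool", "kwargs": {
  "plan": [
    [[0, 15, 30, 2, 0, 0, 0.05], [0, 15, 30, 2, 0, 0, 0.05], [0, 15, 30, 2, 0, 0, 0.05], [0, 15, 30, 2, 0, 0, 0.05], [0, 15, 30, 2, 0, 0, 0.05], [0, 15, 30, 2, 0, 0, 0.05], [0, 15, 30, 2, 0, 0, 0.05], [0, 15, 30, 2, 0, 0, 0.05], [0, 15, 30, 2, 0, 0, 0.05], [0, 15, 30, 2, 0, 0, 0.05], [0, 15, 30, 2, 0, 0, 0.05], [0, 12, 28, 2, 0, 0, 0.05]]
  ]
}}

```text
t: 2.5
tool_pos: [0.5952, 0.1686, 0.2426]
orientation: [-2.177, -2.264, 0.001]
force: [0.2, -0.2, -0.3]
opening: 0.0462
```

```bash
python3 - <<'E'
from h import *
i=eyes.camera_info('wrist'); s=monitor.read_state(); print(s['t'],s['tool_pos'],s['orientation'],s['q'],s['opening'],s['force'])
im=snap('wrist','w1')
print([w2pix('wrist',X,i).round() for X in [(.5925,.1641,.087),(.6274,.167,.077)]], (-np.array(i['R']).T@i['t']).round(3))
E
```

```text
2.5 [0.59520973 0.16863245 0.24263579] [-2.17689854e+00 -2.26432259e+00  1.34808282e-03] [ 1.93242692e-01  1.67273065e-01  1.36214610e+00 -2.93891007e-05
  1.61320148e+00  1.53877172e-01] 0.04621978222207941 [ 0.17211754 -0.22704938 -0.34950233]
[array([315., 220.]), array([354., 216.])] [0.593 0.236 0.432]
```

View pics/w1.png

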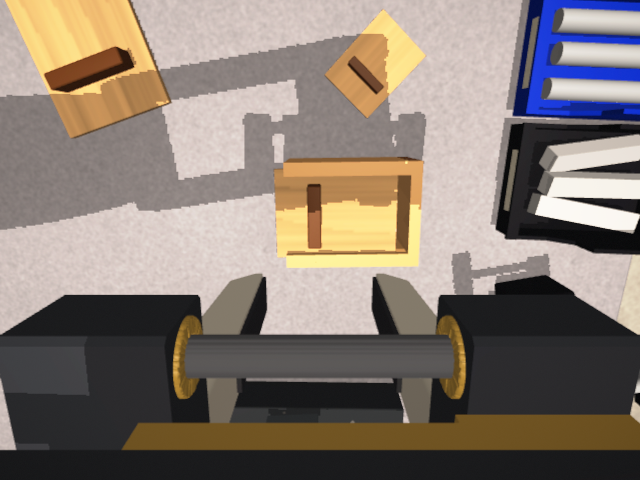

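The wrist view shows the bar top at (314,216) against a predicted (315,220), with the jaws parallel to its 12 mm. Descending.

Call:
{"fn": "servo_tool", "kwargs": {
  "plan": [
    [[0, -3, -3, -30, 0, 0, 0], [0, 0, 0, -30, 0, 0, 0], [0, 0, 0, -30, 0, 0, 0], [0, 0, 0, -25, 0, 0, 0], [0, 0, 0, -20, 0, 0, 0], [0, 0, 0, -15, 0, 0, 0], [0, 0, 0, -11, 0, 0, 0], [0, 0, 0, 0, 0, 0, 0]]
  ]
}}

```text
t: 3.35
tool_pos: [0.5908, 0.1639, 0.0805]
orientation: [-2.179, -2.261, 0.004]
force: [-0.1, 0.4, 0.2]
opening: 0.0463
```

Call:
{"fn": "servo_tool", "kwargs": {
  "plan": [
    [[1, 0, 0, 0, 0, 0, 0], [1, 0, 0, 0, 0, 0, 0], [1, 0, 0, 0, 0, 0, 0], [1, 0, 0, 0, 0, 0, 0], [1, 0, 0, 0, 0, 0, 0]]
  ]
}}

```text
t: 3.85
tool_pos: [0.5923, 0.1643, 0.0828]
orientation: [2.18, 2.262, 0.001]
force: [0.0, 1.0, -0.4]
opening: 0.011
```

Call:
{"fn": "servo_tool", "kwargs": {
  "plan": [
    [[1, -5, -0.2, 0, 0, 0, 0], [1, -10, -0.4, 0, 0, 0, 0], [1, -10, -0.4, 0, 0, 0, 0], [1, -10, -0.4, 0, 0, 0, 0], [1, -10, -0.4, 0, 0, 0, 0], [1, -10, -0.4, 0, 0, 0, 0], [1, 0, 0, 0, 0, 0, 0]]
  ]
}}

```text
t: 4.55
tool_pos: [0.5356, 0.1621, 0.0823]
orientation: [-2.179, -2.262, 0.001]
force: [-0.9, -0.4, -0.0]
opening: 0.0002
```

```bash
python3 - <<'E'
from h import *
i=eyes.camera_info('wrist'); s=monitor.read_state(); print(s['t'],s['tool_pos'],s['opening'],s['force'])
w=snap('wrist','w2'); t=snap('scene','s2')
a=cv2.resize(t[200:340,300:500],(640,448),interpolation=cv2.INTER_CUBIC)
cv2.imwrite('pics/m2.png',np.vstack([w[0:150+200:1,:][::1],a[:240]])[:,:,::-1])
E
```

```text
4.55 [0.53556829 0.16208498 0.08228285] 0.0001617517681926021 [-0.88949157 -0.36652066 -0.04812771]
```

View pics/m2.png

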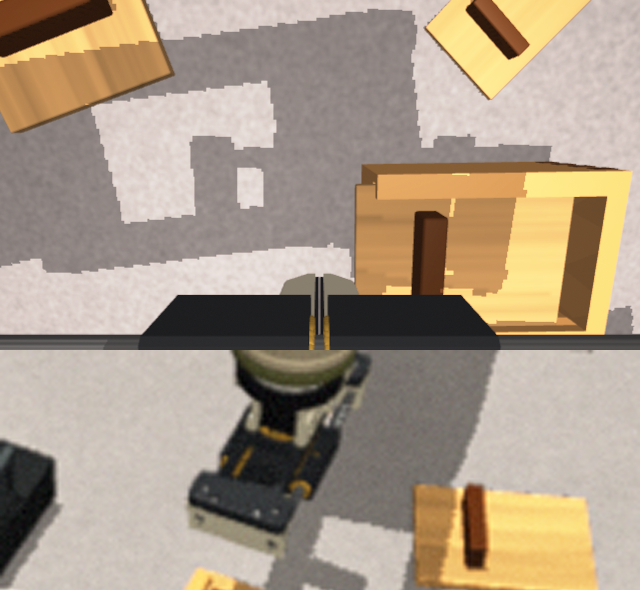

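```bash
python3 - <<'E'
from h import *
i=eyes.camera_info('wrist'); s=monitor.read_state()
print('cam',(-np.array(i['R']).T@i['t']).round(3), 'axis',np.array(i['R'])[2].round(3))
for z in (.077,.082,.087,.092): print(z,[pix2w('wrist',p,z,i).round(4)[:2] for p in [(416,211),(447,214)]])
for z in (.05,.0713,.0823,.0903): print('tip',z,w2pix('wrist',[.5356,.1621,z],i).round(), w2pix('wrist',[.5356,.1696,z],i).round())
print('case top z77',[pix2w('wrist',p,.077,i).round(4) for p in [(362,164),(378,176),(632,170),(606,197)]])
t=cv2.imread('pics/s2.png'); print(w2pix('scene',[.5356,.1621,.0713]),w2pix('scene',[.5925,.1641,.087]))
cv2.imwrite('pics/m3.png',cv2.resize(t[220:340,310:430],None,fx=5,fy=5,interpolation=cv2.INTER_CUBIC))
E
```

```text
cam [0.535 0.229 0.272] axis [ 0.01  -0.244 -0.97 ]
0.077 [array([0.5838, 0.195 ]), array([0.5992, 0.1941])]
0.082 [array([0.5825, 0.1959]), array([0.5975, 0.195 ])]
0.087 [array([0.5812, 0.1968]), array([0.5959, 0.1959])]
0.092 [array([0.58  , 0.1977]), array([0.5942, 0.1968])]
tip 0.05 [316. 256.] [316. 243.]
tip 0.0713 [316. 268.] [316. 254.]
tip 0.0823 [316. 275.] [316. 260.]
tip 0.0903 [315. 280.] [316. 265.]
case top z77 [array([0.5558, 0.2168, 0.077 ]), array([0.5639, 0.2114, 0.077 ]), array([0.6854, 0.2187, 0.077 ]), array([0.6757, 0.2053, 0.077 ])]
[382.2061863  268.00933304] [374.11929614 280.07225198]
```

View pics/m3.png

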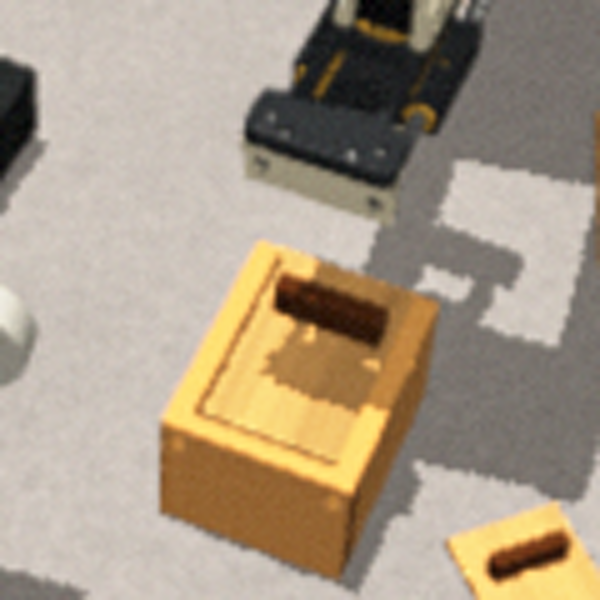

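The jaws shut on nothing and the lid is about where it was. The tips seem higher than I assumed and rode over the bar top. I'll go back and descend step by step, watching the force.

Call:
{"fn": "servo_tool", "kwargs": {
  "plan": [
    [[0, 0, 0, 40, 0, 0, 0], [0, 10, 0, 10, 0, 0, 0], [0, 20, 1, 0, 0, 0, 0], [0, 20, 1, 0, 0, 0, 0], [0, 5, 0, 0, 0, 0, 0], [0, 0, 0, 0, 0, 0, 0], [0, 0, 0, 0, 0, 0, 0]]
  ]
}}

```text
t: 5.35
tool_pos: [0.5914, 0.164, 0.1319]
orientation: [-2.18, -2.262, 0.001]
force: [0.3, -0.4, -1.0]
opening: 0.0456
```

```bash
python3 - <<'E'
from h import *
i=eyes.camera_info('wrist'); s=monitor.read_state(); print(s['t'],s['tool_pos'],s['opening'],s['force'],i['mtx'][0])
w=snap('wrist','w4')
cv2.imwrite('pics/w4c.png',cv2.resize(w[150:400,180:480],(800,667))[:600,:,::-1])
x,y,z=s['tool_pos']
for zz in (z-.011,z,z+.01,z+.02): print([w2pix('wrist',[x+sx*.023,y+dy,zz],i).round() for sx in(-1,1) for dy in (-.0075,.0075)])
E
```

```text
5.35 [0.59136632 0.16397781 0.1318896 ] 0.0456257674418755 [ 0.29075183 -0.36213361 -1.0172757 ] [401.92406637   0.         318.87440878]
[array([274., 280.]), array([275., 253.]), array([361., 283.]), array([363., 256.])]
[array([272., 288.]), array([272., 259.]), array([364., 291.]), array([366., 262.])]
[array([270., 295.]), array([270., 265.]), array([366., 299.]), array([368., 269.])]
[array([267., 304.]), array([267., 272.]), array([368., 307.]), array([371., 276.])]
```

View pics/w4c.png

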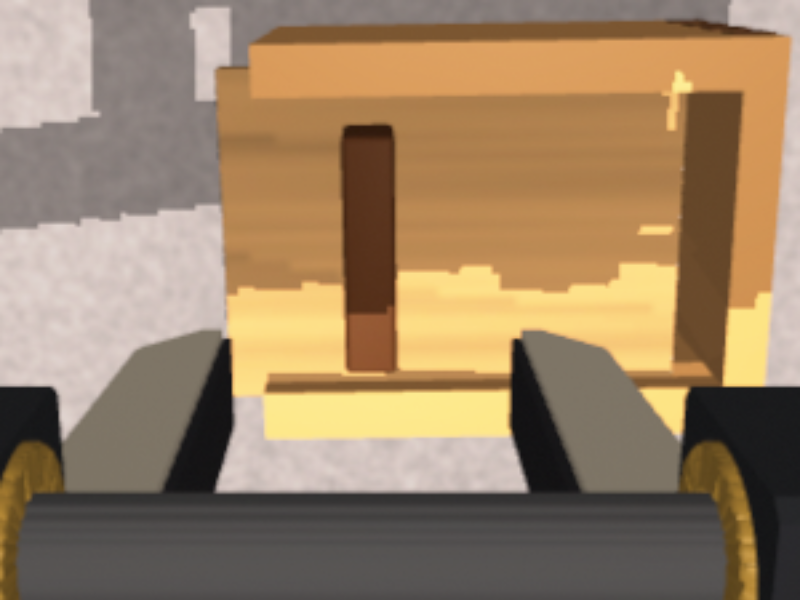

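Opening and bar width calibrate each other here. The pad tips appear at (266,277) and (372,277), a 106 px gap, where tips 11 mm ahead of the TCP would give about 88 px. So the tips really sit some 20–35 mm higher than stated. I'll probe for the lid's face by contact.

Call:
{"fn": "servo_tool", "kwargs": {
  "plan": [
    [[0, 0, 0, -25, 0, 0, 0], [0, 0, 0, -20, 0, 0, 0], [0, 0, 0, -7, 0, 0, 0], [0, 0, 0, -3, 0, 0, 0], [0, 0, 0, -3, 0, 0, 0], [0, 0, 0, 0, 0, 0, 0]]
  ]
}}

```text
t: 6.0
tool_pos: [0.5924, 0.1641, 0.0751]
orientation: [2.18, 2.262, 0.001]
force: [-0.3, -0.9, -0.3]
opening: 0.0461
```

Call:
{"fn": "servo_tool", "kwargs": {
  "plan": [
    [[0, 0, 0, -3, 0, 0, 0], [0, 0, 0, 0, 0, 0, 0]]
  ]
}}

```text
t: 6.2
tool_pos: [0.5922, 0.164, 0.0716]
orientation: [2.18, 2.262, 0.001]
force: [-0.1, -0.8, -1.0]
opening: 0.0468
```

Call:
{"fn": "servo_tool", "kwargs": {
  "plan": [
    [[0, 0, 0, -3, 0, 0, 0], [0, 0, 0, 0, 0, 0, 0]]
  ]
}}

```text
t: 6.4
tool_pos: [0.5918, 0.1639, 0.068]
orientation: [-2.18, -2.262, 0.001]
force: [0.3, -0.6, -0.1]
opening: 0.0465
```

No contact at TCP z 0.068. The stated tips would already be 10 mm into the lid, so that figure is off, and I carry on down.

Call:
{"fn": "servo_tool", "kwargs": {
  "plan": [
    [[0, 0, 0, -3, 0, 0, 0], [0, 0, 0, 0, 0, 0, 0]]
  ]
}}

```text
t: 6.6
tool_pos: [0.5917, 0.1639, 0.0648]
orientation: [-2.18, -2.262, 0.001]
force: [0.1, 0.2, -0.1]
opening: 0.0468
```

Call:
{"fn": "servo_tool", "kwargs": {
  "plan": [
    [[0, 0, 0, -3, 0, 0, 0], [0, 0, 0, 0, 0, 0, 0]]
  ]
}}

```text
t: 6.8
tool_pos: [0.5916, 0.1639, 0.0618]
orientation: [-2.18, -2.262, 0.001]
force: [-0.7, -1.0, -0.4]
opening: 0.0464
```

Call:
{"fn": "servo_tool", "kwargs": {
  "plan": [
    [[0, 0, 0, -2, 0, 0, 0], [0, 0, 0, 0, 0, 0, 0]]
  ]
}}

```text
t: 7.0
tool_pos: [0.5918, 0.164, 0.06]
orientation: [-2.18, -2.262, 0.001]
force: [-0.3, -0.1, -0.4]
opening: 0.0464
```

Call:
{"fn": "servo_tool", "kwargs": {
  "plan": [
    [[0, 0, 0, -2, 0, 0, 0], [0, 0, 0, 0, 0, 0, 0]]
  ]
}}

```text
t: 7.2
tool_pos: [0.5918, 0.164, 0.058]
orientation: [-2.18, -2.262, 0.001]
force: [-0.3, 0.1, -0.3]
opening: 0.0466
```

Call:
{"fn": "servo_tool", "kwargs": {
  "plan": [
    [[0, 0, 0, -3, 0, 0, 0], [0, 0, 0, 0, 0, 0, 0]]
  ]
}}

```text
t: 7.4
tool_pos: [0.5917, 0.1639, 0.0548]
orientation: [-2.18, -2.262, 0.001]
force: [-0.0, 0.3, -0.4]
opening: 0.0468
```

Call:
{"fn": "servo_tool", "kwargs": {
  "plan": [
    [[0, 0, 0, -2, 0, 0, 0], [0, 0, 0, 0, 0, 0, 0]]
  ]
}}

```text
t: 7.6
tool_pos: [0.5918, 0.164, 0.053]
orientation: [-2.18, -2.262, 0.001]
force: [-0.1, 0.4, -0.7]
opening: 0.0465
```

Call:
{"fn": "servo_tool", "kwargs": {
  "plan": [
    [[0, 0, 0, -2, 0, 0, 0], [0, 0, 0, 0, 0, 0, 0]]
  ]
}}

```text
t: 7.8
tool_pos: [0.5918, 0.164, 0.051]
orientation: [-2.18, -2.262, 0.001]
force: [0.1, 0.3, 0.4]
opening: 0.0461
```

Call:
{"fn": "servo_tool", "kwargs": {
  "plan": [
    [[0, 0, 0, -2, 0, 0, 0], [0, 0, 0, 0, 0, 0, 0]]
  ]
}}

```text
t: 8.0
tool_pos: [0.5918, 0.164, 0.049]
orientation: [-2.18, -2.262, 0.001]
force: [-0.5, -0.5, 1.2]
opening: 0.0465
```

Call:
{"fn": "servo_tool", "kwargs": {
  "plan": [
    [[1, 0, 0, 0, 0, 0, 0], [1, 0, 0, 0, 0, 0, 0], [1, 0, 0, 0, 0, 0, 0], [1, 0, 0, 0, 0, 0, 0], [1, 0, 0, 0, 0, 0, 0], [1, 0, 0, 0, 0, 0, 0], [1, 0, 0, 0, 0, 0, 0], [1, 0, 0, 0, 0, 0, 0], [1, 0, 0, 0, 0, 0, 0]]
  ]
}}

```text
t: 8.9
tool_pos: [0.592, 0.164, 0.0494]
orientation: [2.18, 2.262, 0.0]
force: [0.1, 0.8, 0.3]
opening: 0.0122
```

Gripped at 12.2 mm, the bar's width. I'll pull gently first and check.

Call:
{"fn": "servo_tool", "kwargs": {
  "plan": [
    [[1, -5, -0.2, 0, 0, 0, 0], [1, -10, -0.4, 0, 0, 0, 0], [1, -10, -0.4, 0, 0, 0, 0], [1, -10, -0.4, 0, 0, 0, 0], [1, -10, -0.4, 0, 0, 0, 0], [1, -10, -0.5, 0, 0, 0, 0], [1, 0, 0, 0, 0, 0, 0]]
  ]
}}

```text
t: 9.6
tool_pos: [0.5355, 0.1617, 0.0494]
orientation: [-2.179, -2.262, 0.001]
force: [-0.2, -0.3, -0.6]
opening: 0.0116
```

Call:
{"fn": "servo_tool", "kwargs": {
  "plan": [
    [[1, -10, -0.4, 0, 0, 0, 0], [1, -12, -0.5, 0, 0, 0, 0], [1, -12, -0.5, 0, 0, 0, 0], [1, -12, -0.5, 0, 0, 0, 0], [1, -12, -0.5, 0, 0, 0, 0], [1, -12, -0.5, 0, 0, 0, 0], [1, -15, -10, 0, 0, 0, 0], [1, -15, -20, 0, 0, 0, 0], [1, -15, -20, 0, 0, 0, 0], [1, -10, -20, 0, 0, 0, 0], [1, 0, -10, 0, 0, 0, 0], [1, 0, 0, 0, 0, 0, 0]]
  ]
}}

```text
t: 10.8
tool_pos: [0.4123, 0.078, 0.0494]
orientation: [2.182, 2.26, 0.001]
force: [-0.1, 0.4, -0.9]
opening: 0.0117
```

```bash
python3 - <<'E'
from h import *
i=eyes.camera_info('wrist'); s=monitor.read_state(); print(s['t'],s['tool_pos'],s['opening'],s['force'])
w=snap('wrist','w5'); t=snap('scene','s5')
cv2.imwrite('pics/m5.png',np.vstack([cv2.resize(w,None,fx=.6,fy=.6),cv2.resize(t[190:340,280:520],(384,240),interpolation=cv2.INTER_CUBIC)])[:,:,::-1])
E
```

```text
10.8 [0.4122542  0.07802432 0.04943838] 0.011728794305894179 [-0.05700649  0.3505917  -0.87917628]
```

View pics/m5.png

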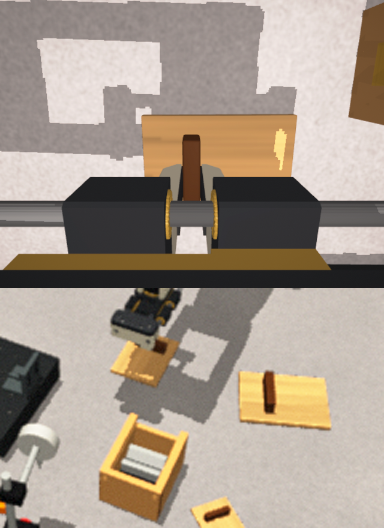

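The lid is off and held level, and the V-block is visible in the open case. Lowering it 60 mm to the bench.

Call:
{"fn": "servo_tool", "kwargs": {
  "plan": [
    [[1, 0, 0, -10, 0, 0, 0], [1, 0, 0, -15, 0, 0, 0], [1, 0, 0, -15, 0, 0, 0], [1, 0, 0, -10, 0, 0, 0], [1, 0, 0, -5, 0, 0, 0], [1, 0, 0, -2, 0, 0, 0], [1, 0, 0, 0, 0, 0, 0]]
  ]
}}

```text
t: 11.6
tool_pos: [0.412, 0.0789, -0.0077]
orientation: [-2.18, -2.262, 0.0]
force: [0.6, -0.2, -0.5]
opening: 0.0116
```

Call:
{"fn": "servo_tool", "kwargs": {
  "plan": [
    [[1, 0, 0, -1, 0, 0, 0], [1, 0, 0, -1, 0, 0, 0], [1, 0, 0, 0, 0, 0, 0]]
  ]
}}

```text
t: 11.9
tool_pos: [0.4122, 0.0788, -0.0094]
orientation: [2.18, 2.262, 0.001]
force: [0.4, -1.0, -1.3]
opening: 0.0117
```

Call:
{"fn": "servo_tool", "kwargs": {
  "plan": [
    [[1, 0, 0, -1, 0, 0, 0], [1, 0, 0, 0, 0, 0, 0]]
  ]
}}

```text
t: 12.1
tool_pos: [0.412, 0.0788, -0.0107]
orientation: [2.18, 2.262, 0.0]
force: [1.5, 0.4, 0.5]
opening: 0.0117
```

Call:
{"fn": "servo_tool", "kwargs": {
  "plan": [
    [[1, 0, 0, -1, 0, 0, 0], [1, 0, 0, 0, 0, 0, 0]]
  ]
}}

```text
t: 12.3
tool_pos: [0.4121, 0.0788, -0.0107]
orientation: [-2.18, -2.262, 0.0]
force: [-6.1, -1.1, 12.3]
opening: 0.0117
```

Contact at 12 N, with the lid at exactly its 60 mm drop. Releasing, then over to the case.

Call:
{"fn": "servo_tool", "kwargs": {
  "plan": [
    [[0.4, 0, 0, 1, 0, 0, 0], [0.4, 0, 0, 0, 0, 0, 0], [0.4, 0, 0, 0, 0, 0, 0], [0.4, 0, 0, 0, 0, 0, 0], [0.4, 0, 0, 10, 0, 0, 0], [0.4, 0, 0, 20, 0, 0, 0], [-0.16, 0, 0, 40, 0, 0, 0], [-0.16, 0, 0, 40, 0, 0, 0], [-0.16, 0, 0, 40, 0, 0, 0], [-0.16, 0, 0, 40, 0, 0, 0], [-0.16, 0, 0, 40, 0, 0, 0], [-0.16, 20, 8, 20, 0, 0, 0]]
  ]
}}

```text
t: 13.5
tool_pos: [0.4327, 0.0866, 0.2448]
orientation: [2.178, 2.259, 0.007]
force: [0.1, 0.2, 0.2]
opening: 0.0537
```

Call:
{"fn": "servo_tool", "kwargs": {
  "plan": [
    [[-0.16, 30, 12, 0, 0, 0, 0], [-0.16, 30, 12, 0, 0, 0, 0], [-0.16, 30, 12, 0, 0, 0, 0], [-0.16, 30, 12, 0, 0, 0, 0], [-0.16, 30, 12, 0, 0, 0, 0], [-0.16, 30, 12, 0, 0, 0, 0], [-0.16, 15, 7, 0, 0, 0, 0], [-0.16, 0, 0, 0, 0, 0, 0], [-0.16, 0, 0, 0, 0, 0, 0]]
  ]
}}

```text
t: 14.4
tool_pos: [0.6265, 0.1657, 0.2394]
orientation: [-2.179, -2.262, 0.001]
force: [0.6, 0.7, -0.4]
opening: 0.0542
```

```bash
python3 - <<'E'
from h import *
i=eyes.camera_info('wrist'); s=monitor.read_state(); print(s['t'],s['tool_pos'],s['orientation'],s['opening'],s['force'])
w=snap('wrist','w6'); t=snap('top','t6')
a=cv2.resize(w[120:320,200:470],(800,593),interpolation=cv2.INTER_CUBIC)
b=cv2.resize(t[255:320,270:340],(215,200),interpolation=cv2.INTER_CUBIC); a[390:590,0:215]=b
cv2.imwrite('pics/m6.png',a[:,:,::-1])
E
```

```text
14.4 [0.62652923 0.16567735 0.23937216] [-2.17946074e+00 -2.26210997e+00  1.19814628e-03] 0.05420143356247694 [ 0.64320481  0.73310168 -0.35752957]
```

View pics/m6.png

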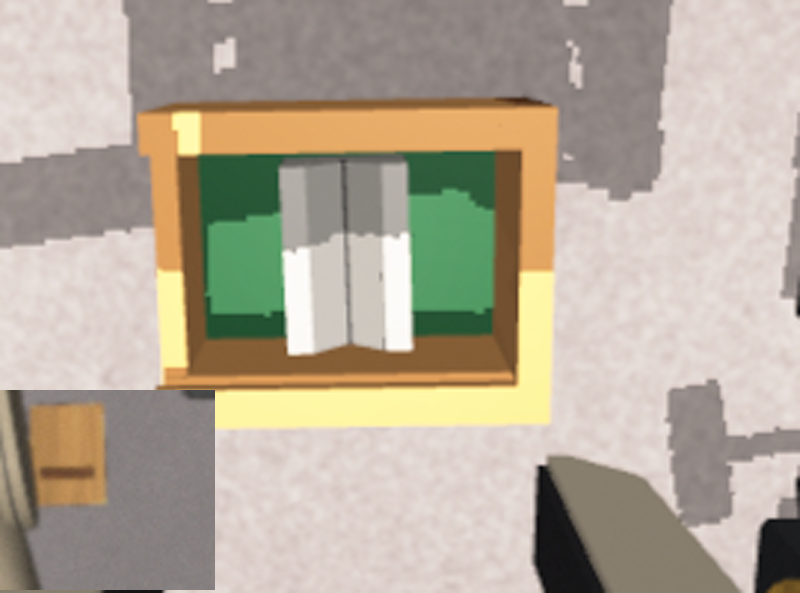

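The lid lies flat, bar up, on clear bench (inset). The V-block's top corners in the crop are (280,164), (405,158), (412,350) and (289,354).

```bash
python3 - <<'E'
from h import *
i=eyes.camera_info('wrist')
P=np.array([pix2w('wrist',(200+u*.3375-.33,120+v*.33727-.33),.055,i) for u,v in [(280,164),(405,158),(412,350),(289,354)]])
print(P.round(4),P.mean(0),[np.linalg.norm(P[k]-P[(k+1)%4]).round(4) for k in range(4)])
print('yaw short',[np.arctan2(*(P[a]-P[b])[[1,0]]).round(3) for a,b in[(1,0),(2,3)]],'long',[-np.arctan2(*(P[a]-P[b])[[0,1]]).round(3) for a,b in[(0,3),(1,2)]])
W=np.array([pix2w('wrist',(200+u*.3375,120+v*.33727),.077,i) for u,v in [(140,113),(556,107),(551,424)]]);print('case',W.round(4))
E
```

```text
[[0.6027 0.1968 0.055 ]
 [0.6416 0.2    0.055 ]
 [0.6467 0.1386 0.055 ]
 [0.607  0.1358 0.055 ]] [0.62450237 0.16779682 0.055     ] [np.float64(0.039), np.float64(0.0617), np.float64(0.0399), np.float64(0.0611)]
yaw short [np.float64(0.084), np.float64(0.07)] long [np.float64(0.069), np.float64(0.084)]
case [[0.5634 0.2118 0.077 ]
 [0.6839 0.2179 0.077 ]
 [0.6899 0.1218 0.077 ]]
```

Sizes agree (40 x 61 mm): the block is at (0.6245, 0.168) with yaw 0.077. Turning 0.04 and descending in stages.

Call:
{"fn": "servo_tool", "kwargs": {
  "plan": [
    [[-0.16, -2, 2, -20, 0, 0, 0.04], [-0.16, 0, 0, -35, 0, 0, 0], [-0.16, 0, 0, -35, 0, 0, 0], [-0.16, 0, 0, -35, 0, 0, 0], [-0.16, 0, 0, -25, 0, 0, 0], [-0.16, 0, 0, -15, 0, 0, 0], [-0.16, 0, 0, -10, 0, 0, 0], [-0.16, 0, 0, -5, 0, 0, 0], [-0.16, 0, 0, 0, 0, 0, 0]]
  ],
  "force": 50
}}

```text
t: 15.4
tool_pos: [0.6253, 0.1678, 0.0599]
orientation: [2.134, 2.305, 0.001]
force: [-0.5, 0.3, -0.2]
opening: 0.0535
```

Call:
{"fn": "servo_tool", "kwargs": {
  "plan": [
    [[-0.16, 0, 0, -5, 0, 0, 0], [-0.16, 0, 0, -5, 0, 0, 0], [-0.16, 0, 0, -5, 0, 0, 0], [-0.16, 0, 0, 0, 0, 0, 0]]
  ]
}}

```text
t: 15.8
tool_pos: [0.6244, 0.1677, 0.0433]
orientation: [-2.134, -2.305, 0.002]
force: [0.0, -0.9, -0.2]
opening: 0.0541
```

Call:
{"fn": "servo_tool", "kwargs": {
  "plan": [
    [[-0.16, 0, 0, -5, 0, 0, 0], [-0.16, 0, 0, -5, 0, 0, 0], [-0.16, 0, 0, 0, 0, 0, 0]]
  ]
}}

```text
t: 16.1
tool_pos: [0.6242, 0.1677, 0.0332]
orientation: [-2.134, -2.305, 0.002]
force: [0.2, 0.2, -0.6]
opening: 0.0539
```

Call:
{"fn": "servo_tool", "kwargs": {
  "plan": [
    [[-0.16, 0, 0, -4, 0, 0, 0], [-0.16, 0, 0, -4, 0, 0, 0], [-0.16, 0, 0, -4, 0, 0, 0], [-0.16, 0, 0, 0, 0, 0, 0]]
  ]
}}

```text
t: 16.5
tool_pos: [0.6243, 0.1677, 0.0213]
orientation: [-2.134, -2.305, 0.002]
force: [-0.1, 0.0, 0.6]
opening: 0.0533
```

Call:
{"fn": "servo_tool", "kwargs": {
  "plan": [
    [[-0.16, 0, 0, -4, 0, 0, 0], [-0.16, 0, 0, -4, 0, 0, 0], [-0.16, 0, 0, -3, 0, 0, 0], [-0.16, 0, 0, 0, 0, 0, 0]]
  ]
}}

```text
t: 16.9
tool_pos: [0.6244, 0.1677, 0.0105]
orientation: [-2.134, -2.305, 0.001]
force: [0.3, -0.3, -1.2]
opening: 0.0535
```

Call:
{"fn": "servo_tool", "kwargs": {
  "plan": [
    [[1, 0, 0, 0, 0, 0, 0], [1, 0, 0, 0, 0, 0, 0], [1, 0, 0, 0, 0, 0, 0], [1, 0, 0, 0, 0, 0, 0], [1, 0, 0, 0, 0, 0, 0], [1, 0, 0, 0, 0, 0, 0]]
  ]
}}

```text
t: 17.5
tool_pos: [0.625, 0.1678, 0.0115]
orientation: [-2.134, -2.305, -0.0]
force: [-2.4, -0.9, 1.3]
opening: 0.0397
```

Call:
{"fn": "servo_tool", "kwargs": {
  "plan": [
    [[1, 0, 0, 3, 0, 0, 0], [1, 0, 0, 6, 0, 0, 0], [1, 0, 0, 0, 0, 0, 0], [1, 0, 0, 0, 0, 0, 0]]
  ]
}}

```text
t: 17.9
tool_pos: [0.625, 0.1678, 0.0203]
orientation: [2.134, 2.305, 0.0]
force: [-0.5, 0.2, -5.1]
opening: 0.0397
```

The opening is 39.7 mm and the weight reads about 5–6 N, so it is held. Lifting clear and carrying it over the plate.

Call:
{"fn": "servo_tool", "kwargs": {
  "plan": [
    [[1, 0, 0, 10, 0, 0, 0], [1, 0, 0, 20, 0, 0, 0], [1, 0, 0, 25, 0, 0, 0], [1, 0, 0, 25, 0, 0, 0], [1, 0, 0, 25, 0, 0, 0], [1, 0, 0, 25, 0, 0, 0], [1, 0, 0, 20, 0, 0, 0], [1, 0, 0, 15, 0, 0, 0], [1, -4, -10, 10, 0, 0, 0], [1, -5, -20, 5, 0, 0, 0], [1, -5, -26, 0, 0, 0, 0], [1, -5, -30, 0, 0, 0, 0]]
  ]
}}

```text
t: 19.1
tool_pos: [0.6047, 0.0799, 0.1994]
orientation: [-2.133, -2.305, 0.002]
force: [0.1, -1.0, -5.5]
opening: 0.0394
```

Call:
{"fn": "servo_tool", "kwargs": {
  "plan": [
    [[1, -5, -30, 0, 0, 0, 0], [1, 0, -30, 0, 0, 0, 0], [1, 0, -30, 0, 0, 0, 0], [1, 0, -30, 0, 0, 0, 0], [1, 0, -30, 0, 0, 0, 0], [1, 0, -30, 0, 0, 0, 0], [1, 0, -30, 0, 0, 0, 0], [1, 0, -30, 0, 0, 0, 0], [1, 0, -25, 0, 0, 0, 0], [1, 0, -15, 0, 0, 0, 0], [1, 0, 0, 0, 0, 0, 0], [1, 0, 0, 0, 0, 0, 0]]
  ]
}}

```text
t: 20.3
tool_pos: [0.6002, -0.1983, 0.1997]
orientation: [-2.134, -2.303, 0.0]
force: [-0.1, 0.6, -5.9]
opening: 0.0393
```

Call:
{"fn": "servo_tool", "kwargs": {
  "plan": [
    [[1, 0, 0, -15, 0, 0, 0], [1, 0, 0, -25, 0, 0, 0], [1, 0, 0, -30, 0, 0, 0], [1, 0, 0, -30, 0, 0, 0], [1, 0, 0, -20, 0, 0, 0], [1, 0, 0, -12, 0, 0, 0], [1, 0, 0, -8, 0, 0, 0], [1, 0, 0, -4, 0, 0, 0], [1, 0, 0, -2, 0, 0, 0], [1, 0, 0, 0, 0, 0, 0]]
  ]
}}

```text
t: 21.3
tool_pos: [0.6016, -0.1984, 0.0552]
orientation: [2.133, 2.304, 0.001]
force: [0.7, 0.2, -5.4]
opening: 0.0397
```

Call:
{"fn": "servo_tool", "kwargs": {
  "plan": [
    [[1, 0, 0, -2, 0, 0, 0], [1, 0, 0, -2, 0, 0, 0], [1, 0, 0, -1, 0, 0, 0], [1, 0, 0, 0, 0, 0, 0]]
  ]
}}

```text
t: 21.7
tool_pos: [0.6009, -0.1982, 0.0492]
orientation: [-2.134, -2.305, 0.0]
force: [0.1, -0.3, -5.4]
opening: 0.0397
```

Call:
{"fn": "servo_tool", "kwargs": {
  "plan": [
    [[1, 0, 0, -1, 0, 0, 0], [1, 0, 0, 0, 0, 0, 0]]
  ]
}}

```text
t: 21.9
tool_pos: [0.6009, -0.1982, 0.0482]
orientation: [-2.134, -2.305, 0.0]
force: [0.3, 0.2, -5.3]
opening: 0.0398
```

Call:
{"fn": "servo_tool", "kwargs": {
  "plan": [
    [[1, 0, 0, -1, 0, 0, 0], [1, 0, 0, 0, 0, 0, 0]]
  ]
}}

```text
t: 22.1
tool_pos: [0.6012, -0.1983, 0.0476]
orientation: [2.134, 2.305, 0.0]
force: [0.4, 0.3, -3.9]
opening: 0.0397
```

Contact is beginning: the weight is easing off at the expected z 0.0476. One more mm, then release slowly and retreat.

Call:
{"fn": "servo_tool", "kwargs": {
  "plan": [
    [[1, 0, 0, -1, 0, 0, 0], [1, 0, 0, 0, 0, 0, 0]]
  ]
}}

```text
t: 22.3
tool_pos: [0.6012, -0.1983, 0.0475]
orientation: [2.134, 2.305, 0.0]
force: [-5.0, 1.3, 5.8]
opening: 0.0395
```

Call:
{"fn": "servo_tool", "kwargs": {
  "plan": [
    [[-0.2, 0, 0, 0, 0, 0, 0], [-0.2, 0, 0, 0, 0, 0, 0], [-0.2, 0, 0, 0, 0, 0, 0], [-0.2, 0, 0, 0, 0, 0, 0], [-0.2, 0, 0, 10, 0, 0, 0], [-0.2, 0, 0, 20, 0, 0, 0], [-0.2, 0, 0, 30, 0, 0, 0], [-0.2, 0, 0, 40, 0, 0, 0], [-0.2, 0, 0, 40, 0, 0, 0], [-0.2, 0, 0, 30, 0, 0, 0], [-0.2, 0, 0, 0, 0, 0, 0]]
  ]
}}

```text
t: 23.4
tool_pos: [0.6039, -0.1994, 0.2241]
orientation: [2.127, 2.298, 0.006]
force: [-0.6, -0.0, 0.9]
opening: 0.056
```

```bash
python3 - <<'E'
from h import *
s=monitor.read_state(); print(s['t'],s['tool_pos'],s['opening'],s['force'])
w=snap('wrist','w7'); t=snap('scene','s7')
cv2.imwrite('pics/m7.png',np.hstack([cv2.resize(w,(400,300)),cv2.resize(t,(400,300))])[:,:,::-1])
a=cv2.resize(t[150:350,170:500],(800,485),interpolation=cv2.INTER_CUBIC)
cv2.imwrite('pics/m7.png',np.vstack([a,])[:,:,::-1])
E
```

```text
23.4 [ 0.60390786 -0.19938997  0.22406994] 0.05598039506887574 [-0.55014109 -0.04298796  0.91484189]
```

View pics/m7.png

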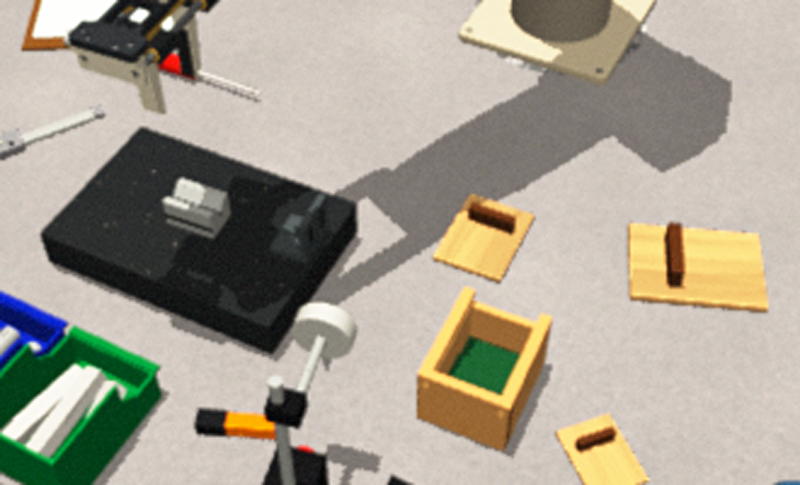

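The block sits V-up near the plate's middle, at about (251,235) in the full image. The lid is flat with its bar up, the case is empty and the gripper is clear. One position check, then I hand in.

```bash
python3 - <<'E'
from h import *
print('predicted',w2pix('scene',[.601,-.198,.0735]).round(1),'measured xy',pix2w('scene',(251.3,235.3),.0735).round(3))
print(monitor.read_state()['force'].round(1)); print(job.close_job())
E
```

```text
predicted [250.4 236.2] measured xy [ 0.597 -0.198  0.073]
[ 0.4  0.5 -0.3]
the job is handed in; nothing more can be done
None
```

The job is done and handed in at about 23.5 s of the 58 s allowed. I slid the lid out along its grooves and laid it flat on the bench, bar up. I then lifted the V-block out and set it down V-up on the granite plate.

**Last checks:**
- **V-block:** it measures (0.597, -0.198) against a plate centre of (0.601, -0.198), about 4 mm off. It touched down at the expected height at about 1 mm per 0.1 s.
- **Lid:** it looks flat with its bar up in the last picture. I did not measure its tilt.
- **Robot:** the gripper is clear, with wrist force near zero.
- **Other tools:** those in the last view look in place. That view cuts off the micrometer and the shaft bin, and I did not measure any of them.

**Two things went wrong on the way:**
- **Missed grasp:** the first try closed on nothing and left the lid within a few mm of where it was.
- **Fingertip distance:** the stated `robot.tips_ahead` of 11 mm disagreed with the wrist images and with contact. The tips sit roughly 20–30 mm behind that point, so I probed downward on force and worked from contact heights after that.

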